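# Lids back on the dressing jars

### The job

Put each of the four wooden lids on the white jar of its own size, seated flat with its spigot inside the mouth, so that all four jars are closed. Set the lids down, do not drop or throw them; leave the jars standing where they are, and do not disturb the tape roll or the pump bottle.

Things in the scene. Friction and masses are not known exactly. Their poses are not given: they have to be found in the camera images.
- large_jar: the largest of four open, round white ceramic jars, standing loose and upright on the desk: outer diameter 85 mm, height 36 mm, wall 3 mm, so its mouth is 79 mm wide. Origin: centre of its underside; z up. Its own lid is the one whose rim is 6 mm wider than the jar.
- medium_jar: the second largest of four open, round white ceramic jars, standing loose and upright on the desk: outer diameter 72 mm, height 40 mm, wall 3 mm, so its mouth is 66 mm wide. Origin: centre of its underside; z up. Its own lid is the one whose rim is 6 mm wider than the jar.
- small_jar: the third largest of four open, round white ceramic jars, standing loose and upright on the desk: outer diameter 59 mm, height 44 mm, wall 3 mm, so its mouth is 53 mm wide. Origin: centre of its underside; z up. Its own lid is the one whose rim is 6 mm wider than the jar.
- tiny_jar: the smallest of four open, round white ceramic jars, standing loose and upright on the desk: outer diameter 46 mm, height 48 mm, wall 3 mm, so its mouth is 40 mm wide. Origin: centre of its underside; z up. Its own lid is the one whose rim is 6 mm wider than the jar.
- large_lid: largest of four loose wooden lids, lying knob up: rim disc 91 mm wide, 6 mm thick; under it a 4 mm deep spigot tapering from 71 to 63 mm wide at the bottom (4 to 8 mm play all round in its jar); on it a central knob 20 mm wide, 24 mm tall. Origin: centre of the spigot's underside, 10 mm below the disc's top; z up. Seated, the disc rests on the jar's rim, origin 32 mm above the jar's origin
- medium_lid: second largest of four loose wooden lids, lying knob up: rim disc 78 mm wide, 6 mm thick; under it a 4 mm deep spigot tapering from 58 to 50 mm wide at the bottom (4 to 8 mm play all round in its jar); on it a central knob 20 mm wide, 24 mm tall. Origin: centre of the spigot's underside, 10 mm below the disc's top; z up. Seated, the disc rests on the jar's rim, origin 36 mm above the jar's origin
- small_lid: third largest of four loose wooden lids, lying knob up: rim disc 65 mm wide, 6 mm thick; under it a 4 mm deep spigot tapering from 45 to 37 mm wide at the bottom (4 to 8 mm play all round in its jar); on it a central knob 20 mm wide, 24 mm tall. Origin: centre of the spigot's underside, 10 mm below the disc's top; z up. Seated, the disc rests on the jar's rim, origin 40 mm above the jar's origin
- tiny_lid: smallest of four loose wooden lids, lying knob up: rim disc 52 mm wide, 6 mm thick; under it a 4 mm deep spigot tapering from 32 to 24 mm wide at the bottom (4 to 8 mm play all round in its jar); on it a central knob 20 mm wide, 24 mm tall. Origin: centre of the spigot's underside, 10 mm below the disc's top; z up. Seated, the disc rests on the jar's rim, origin 44 mm above the jar's origin
- tape_roll: bystander: a roll of brown tape lying flat, a ring 72 mm outside, 52 mm inside, 18 mm tall, no knob; not part of the job. Origin: centre of its underside
- pump_bottle: bystander: an amber lotion bottle with white pump, 60 mm in diameter, 151 mm tall, standing loose at the left of the work; not part of the job. Origin: centre of its underside
There are look-alikes about, which are no part of the job. What is shaped like the tiny_lid but blue or green is not meant. What is shaped like the large_jar but purple is not meant.

How it is judged:
By the outcome, as a careful person would: the job done as asked, in the order asked, and still so for the second after the job is handed in, with the robot touching nothing.
It also fails if it takes over 96 s, if anything falls off the work surface, if the arm or the gripper's body presses on something with over 40 N, if the wrist force passes 120 N, or if a joint passes its speed limit or range.

### The arm

A 6-joint arm with a two-finger parallel gripper is mounted at the origin on the work surface. World frame = base frame: x ahead of the robot, y to its left, z up, the work surface at z = 0. Lengths are in m, angles in rad, forces in N, time in s.
With the tool pointing down it reaches from about 0.275 to 1 m from the base axis. Payload 8.4 kg.
Tool frame: the origin (TCP) lies on the centre line of the jaws, within the pads' length; the fingertips stand 17 mm ahead of it and the grasp point (between the pads) lies 2 mm behind it (bot.tcp_to_tips is the z of the fingertips in the tool frame, in m); z points along the fingers, y is the line along which they close (so a half turn about z gives the same grasp; the last joint's range is limited). The gripper opens to 85 mm and grips with 20 to 120 N. Pads are 22 mm wide; open, the fingers measure 114 mm over their backs; the gripper's body (76 mm by 85 mm) begins 54 mm behind the grasp point. The pads swing forward as they close: fully open they stand 13 mm farther back than shut.
Start: joints at [-1.313, 0.353, 1.633, -0, 1.155, -0.002], TCP at [0.161, -0.604, 0.248] pointing down, gripper open.
Joint ranges: [-2.63, 2.63], [-0.92, 2.1], [0.06, 2.66], [-1.3, 4.44], [0, 2.69], [-3.02, 3.02]. Speed limits (rad/s): [2.22, 2.22, 2.79, 3.14, 3.14, 3.14].

### API

Orientations are given as a unit quaternion [x, y, z, w].
In Python, from workcell import bot, hand, kinematics, get_obs, vision, hand_in gives the robot as it stands. The module is installed in compiled form; this text tells all that it offers. Calls block until the motion is done:
- bot.reach(position, orientation): joint-space move of the TCP to a pose.
- bot.servo_line(position, ori=None, velocity=0.15): straight line of the TCP; ori=None keeps the orientation; velocity is the mean speed in m/s.
- bot.goto_joints(angles): joint-space move.
- hand.move_gripper(opening, strength=None): finger opening in m; strength is the grip in N (None keeps the last); returns when the fingers have stopped.
- bot.dwell(seconds).
- kinematics.solve_ik(position, orientation): joint angles nearest the present ones, or None.
- get_obs(): the state.
- vision.read_camera(name): name is "scene" or "top"; returns a dict with "frame" (420x560x3 uint8, red, green, blue), "intrinsics" (3x3 intrinsics, pixels), "dist" ([k1, k2, p1, p2, k3] as OpenCV has them; the pictures are not rectified), "view" (4x4, takes a point from world to camera coordinates). Camera axes: x right, y down, z forward; pixel columns grow to the right and rows downward; lengths in m; the calibration is good to about 2 mm. A picture is of the moment at which its call begins. There is no depth.
A pose or a line that the arm cannot do raises bot.IKError and nothing moves.
- hand_in(): hands the job in; it is judged then, once.
The state is a dict: "time_s": time; "joint_pos": joint angles; "joint_vel": joint speeds; "joint_efforts": joint torques, N m; "position": TCP position; "orientation": TCP orientation; "wrist_force": force on the tool from outside, world axes, zero at the start; "ft_torque": the same for the moment, N m; "gripper_width": finger opening in m; "grip_force": force on a finger pad.
Only numpy, scipy, OpenCV 4.12 (cv2) and the standard library are available. Lean on these libraries where they do the work, as an engineer would, in place of code of your own. Each camera call takes 0.05 s, during which the arm holds its last target. There are 200 camera calls.

## Working session

There is one attempt and no reset: what is moved stays moved. The work goes in short steps, each a Python script; the robot and the scene stay as the last script left them, time stands still between calls to the robot, and variables do not carry over. Pictures are saved under pics/ and viewed, at most 14 in all, crops included, and the job is handed in when it is done.

```bash
mkdir -p pics
python3 - <<'E'
from workcell import vision,get_obs
import cv2,numpy as np
for n in("scene","top"):
    d=vision.read_camera(n); cv2.imwrite(f"pics/{n}0.png",d["frame"][:,:,::-1]); print(n,d["intrinsics"],d["dist"],np.linalg.inv(d["view"]).round(3))
o=get_obs();print(o["time_s"],o["orientation"],o["gripper_width"])
E
```

```text
scene [[433.5242354    0.         282.57194418]
 [  0.         433.5242354  216.45456405]
 [  0.           0.           1.        ]] [-0.11251187  0.          0.          0.          0.        ] [[ 0.784  0.501 -0.367  1.023]
 [ 0.621 -0.63   0.465 -0.419]
 [ 0.002 -0.593 -0.805  0.946]
 [ 0.     0.     0.     1.   ]]
top [[517.33351658   0.         282.61334691]
 [  0.         517.33351658 211.71617188]
 [  0.           0.           1.        ]] [-0.07660514  0.          0.          0.          0.        ] [[ 0.02  -0.986  0.167  0.428]
 [-1.    -0.021 -0.006  0.094]
 [ 0.009 -0.167 -0.986  1.241]
 [ 0.     0.     0.     1.   ]]
0.1 [ 9.91570360e-01  1.29567727e-01 -8.12668933e-05 -6.47422776e-04] 0.08540713937800129
```

View pics/top0.png

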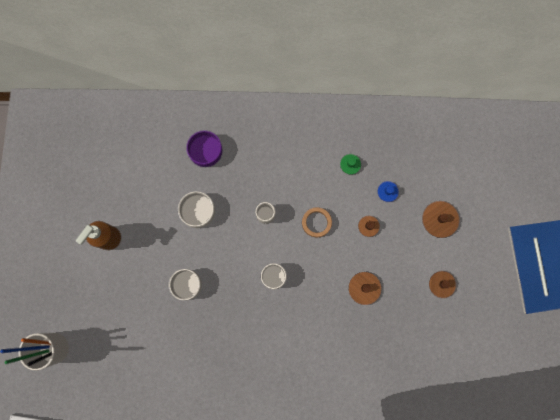

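View pics/scene0.png

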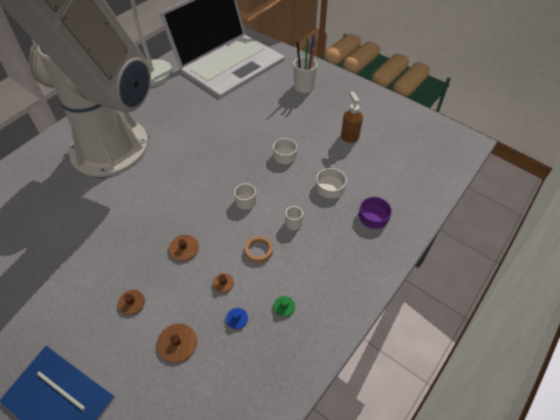

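Candidates in the top view:
- **Brown lids:** (441,219) large, (365,288) medium, (442,284) small and (369,226) tiny. The blue (388,191), green (351,164) and tape ring (317,222) are not meant.
- **White jars:** (196,209) large, (185,285) medium, (273,276) small and (265,212) tiny. The purple jar (205,149) and pen cup (37,352) are not meant.

Next I measure diameters and positions in both views.

```bash
cat > h.py <<'E'
from workcell import bot,hand,kinematics,get_obs,vision,hand_in
import cv2,numpy as np
from scipy.optimize import least_squares
def ray(d,px,z):
    u=cv2.undistortPoints(np.float64(px).reshape(-1,1,2),d["intrinsics"],np.array(d["dist"]))[:,0]
    T=np.linalg.inv(d["view"]); r=np.c_[u,np.ones(len(u))]@T[:3,:3].T; c=T[:3,3]
    return (c+r*((z-c[2])/r[:,2])[:,None])[:,:2],c[:2]
def proj(d,p):
    p=np.float64(p).reshape(-1,3); R=d["view"][:3,:3]
    return cv2.projectPoints(p,cv2.Rodrigues(R)[0],d["view"][:3,3],d["intrinsics"],np.array(d["dist"]))[0][:,0]
def mask(d,kind):
    s=cv2.cvtColor(cv2.GaussianBlur(d["frame"],(3,3),0),cv2.COLOR_RGB2HSV).astype(int); H,S,V=s[...,0],s[...,1],s[...,2]
    m=((H<16)|(H>172))&(S>110)&(V>35) if kind=="lid" else (S<60)&(V>(145))
    return m.astype(np.uint8)*255
def fit(d,kind,seed,z,R,far=True):
    """circle of known R through the outline, cast on plane z; far: only the side away from the camera's foot"""
    m=mask(d,kind); m=cv2.morphologyEx(m,cv2.MORPH_CLOSE,np.ones((3,3)))
    cs=cv2.findContours(m,cv2.RETR_EXTERNAL,cv2.CHAIN_APPROX_NONE)[0]
    cs=[c for c in cs if cv2.contourArea(cv2.convexHull(c))>80]
    c=min(cs,key=lambda c:np.hypot(*(c[:,0].mean(0)-seed)))
    P,cam=ray(d,cv2.convexHull(c) if False else c[:,0],z)
    p0=P.mean(0); 
    f=lambda q,P:np.hypot(*(P-q[:2]).T)-q[2]
    if far:
        o=(p0-cam)/np.linalg.norm(p0-cam); P=P[(P-p0)@o>-0.15*R]
    s=dict(loss="soft_l1",f_scale=.001)
    free=least_squares(f,[*p0,R],args=(P,),**s); fx=least_squares(lambda q:f([*q,R],P),p0,**s)
    return fx.x,free.x,np.sqrt(np.mean(fx.fun**2)),c[:,0].mean(0)
names=["large","medium","small","tiny"]
LS=dict(zip(names,[(441,219),(365,288),(442,284),(369,226)])); JS=dict(zip(names,[(196,209),(185,285),(273,276),(265,212)]))
JH=dict(zip(names,[.036,.040,.044,.048])); JR=dict(zip(names,[.0425,.036,.0295,.023]))
E
python3 - <<'E'
from h import *
t=vision.read_camera("top"); s=vision.read_camera("scene")
for n in names:
    for k,S,z,R in(("lid",LS,.010,JR[n]+.003),("jar",JS,JH[n],JR[n])):
        a=fit(t,k,S[n],z,R,k=="jar"); sd=proj(s,[*a[0],z])[0]
        b=fit(s,k,sd,z,R,k=="jar")
        for q in(a,b): print(n,k,(q[0]*1e3).round(1),(q[1]*1e3).round(1),"rms",(q[2]*1e3).round(2),q[3].round(0))
g=np.hstack([cv2.resize(t["frame"][150:320,150:310],None,fx=2.4,fy=2.4,interpolation=2),cv2.resize(t["frame"][150:320,320:480],None,fx=2.4,fy=2.4,interpolation=2)])
mm=np.hstack([mask(t,"jar")[150:320,150:310],mask(t,"lid")[150:320,320:480]])
cv2.imwrite("pics/crop1.png",np.vstack([g[:,:,::-1],cv2.cvtColor(np.pad(cv2.resize(mm,None,fx=1,fy=1),((0,0),(0,g.shape[1]-mm.shape[1]))),8)]))
E
```

```text
large lid [ 626.8 -298.4] [ 626.6 -298.4   42.9] rms 2.66 [441. 219.]
large lid [ 628.3 -300.3] [ 628.6 -300.4   42.7] rms 2.89 [176. 343.]
large jar [635.  294.5] [635.3 294.8  42.2] rms 0.67 [195. 208.]
large jar [663.5 247.9] [636.1 300.5  37.8] rms 12.0 [333. 186.]
medium lid [ 457.2 -111.4] [ 457.3 -111.5   36.6] rms 2.49 [365. 288.]
medium lid [ 458.9 -113.5] [ 458.7 -114.    36.1] rms 2.99 [183. 248.]
medium jar [456.9 311.8] [456.8 311.1  36.6] rms 0.67 [183. 284.]
medium jar [639.3 296.9] [635.6 299.9  39.5] rms 6.52 [333. 186.]
small lid [ 468.8 -297.7] [ 469.3 -297.7   29.7] rms 2.87 [442. 284.]
small lid [ 469.8 -300.9] [ 471.1 -300.5   29.4] rms 3.29 [131. 302.]
small jar [480.5 106.6] [481.  106.7  29.1] rms 0.94 [273. 276.]
small jar [631.9 123.1] [627.7 129.3  22.9] rms 1.88 [294. 209.]
tiny lid [ 606.2 -120.8] [ 605.9 -121.6   23.3] rms 2.81 [369. 226.]
tiny lid [ 608.5 -122.1] [ 607.4 -123.6   22.8] rms 3.53 [223. 283.]
tiny jar [630.7 128.9] [631.5 129.   22.3] rms 0.75 [264. 211.]
tiny jar [629.6 126.6] [629.4 126.8  22.8] rms 1.11 [294. 209.]
```

View pics/crop1.png

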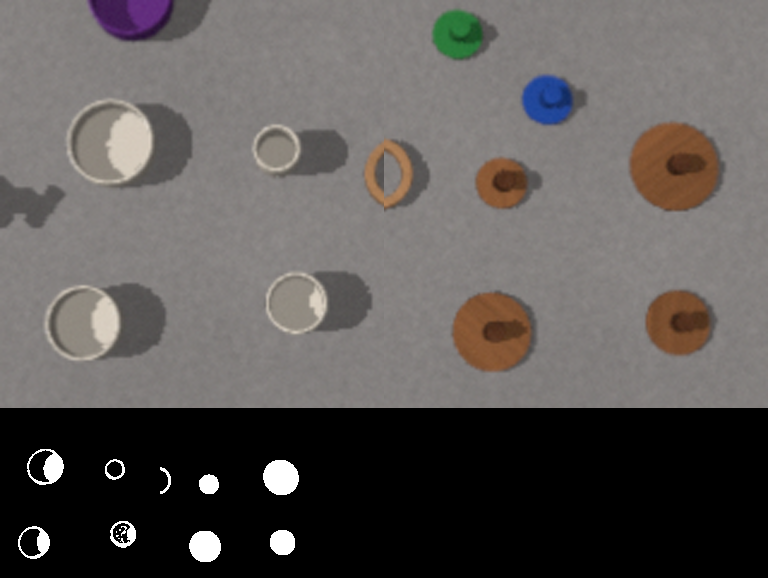

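The crop matches the size order, and all rims and lids fit cleanly: jars on the left by rim size, lids on the right. I start with the medium lid.

```bash
cat >> h.py <<'E'
Q=[1,0,0,0]; L0=.030; UP=.13
LID={"large":(.6276,-.2994),"medium":(.4580,-.1125),"small":(.4693,-.2993),"tiny":(.6073,-.1215)}
JAR={"large":(.635,.2943),"medium":(.4569,.3115),"small":(.4805,.1063),"tiny":(.6305,.128)}
def pick(n):
    x,y=LID[n]; hand.move_gripper(.055,30); bot.reach([x,y,UP],Q)
    bot.servo_line([x,y,L0],velocity=.1); hand.move_gripper(0,30)
    o=get_obs(); print(n,"grip",round(o["gripper_width"],4),o["grip_force"],"pos",np.round(o["position"],4),"t",round(o["time_s"],1))
    bot.servo_line([x,y,UP+.02],velocity=.12); o=get_obs(); print("lifted",round(o["gripper_width"],4),round(o["grip_force"],1),np.round(o["wrist_force"],1))
def over(n):
    x,y=JAR[n]; bot.reach([x,y,UP+.02],Q)
def place(n):
    x,y=JAR[n]; z=L0+JH[n]-.004
    bot.servo_line([x,y,z+.012],velocity=.12); bot.servo_line([x,y,z+.001],velocity=.03); bot.dwell(.1)
    o=get_obs(); print(n,"down",np.round(o["wrist_force"],1),np.round(o["position"],4))
    hand.move_gripper(.055,30); bot.servo_line([x,y,UP],velocity=.12); print("t",round(get_obs()["time_s"],1))
E
python3 - <<'E'
from h import *
pick("medium"); over("medium"); bot.dwell(.1)
d=vision.read_camera("scene");cv2.imwrite("pics/s1.png",d["frame"][:,:,::-1])
print(get_obs()["time_s"])
E
```

```text
medium grip 0.0188 29.108883440494537 pos [ 0.4583 -0.1126  0.0305] t 4.3
lifted 0.0188 29.3 [-0.4  0.1 -1.2]
7.1417
```

View pics/s1.png

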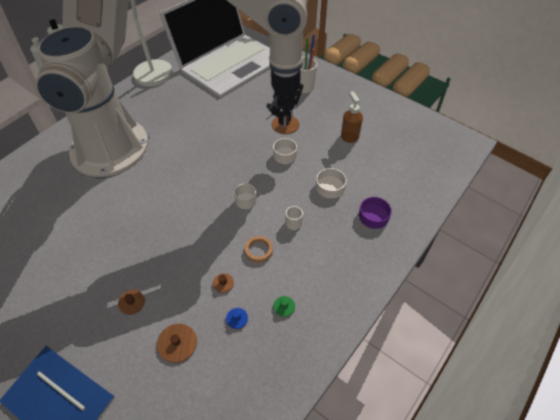

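The medium lid is held level at (286,124), above its jar at (285,151). I place it, then check the fit.

Run:
```python
from h import *
s=vision.read_camera("scene")
p=get_obs()["position"];z=p[2]-L0+.010
print(p, fit(s,"lid",(286,124),z,.039,False)[:3])
place("medium"); pick("tiny")
s=vision.read_camera("scene");t=vision.read_camera("top")
for d in(s,t):
    z=.046; q=fit(d,"lid",proj(d,[*JAR["medium"],z])[0],z,.039,False); print(q)
a=cv2.resize(s["frame"][90:240,200:400],None,fx=3,fy=3,interpolation=2);cv2.imwrite("pics/m1.png",a[:,:,::-1])
```

```text
[0.45731904 0.31065532 0.15003715] (array([0.45502826, 0.31137503]), array([0.45955162, 0.30648196, 0.03217015]), np.float64(0.014104197553791595))
medium down [ 0.2 -0.4 -0.5] [0.4569 0.3115 0.067 ]
t 9.7
tiny grip 0.0191 29.28679347038269 pos [ 0.6076 -0.1215  0.0306] t 13.1
lifted 0.0187 29.3 [ 0.9  0.  -0.2]
(array([0.45787934, 0.31090992]), array([0.45691158, 0.30913732, 0.03546158]), np.float64(0.00393352853985563), array([284.77966102, 145.30508475]))
(array([0.45707389, 0.31149377]), array([0.45679189, 0.31141056, 0.03667934]), np.float64(0.002442111461516629), array([183.21978022, 284.15384615]))
```

View pics/m1.png

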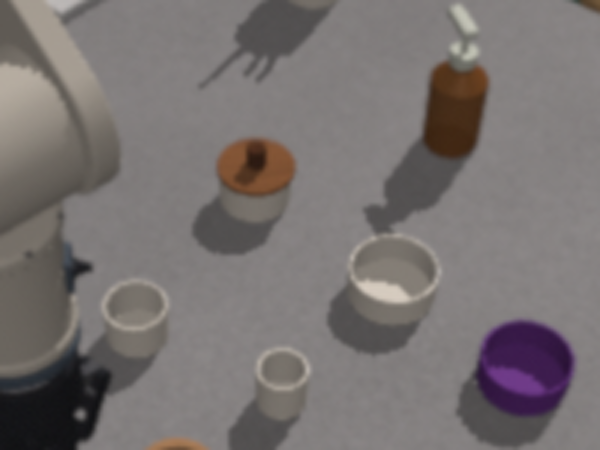

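The medium lid sits flat and centred at crop (256,165). I place the tiny lid, held now, then do the other two.

Run:
```python
from h import *
over("tiny"); place("tiny")
pick("small")
t=vision.read_camera("top");z=.054
print(fit(t,"lid",proj(t,[*JAR["tiny"],z])[0],z,.026,False))
over("small"); place("small"); pick("large"); over("large"); place("large")
bot.reach([.45,-.2,.25],Q); print(get_obs()["time_s"])
t=vision.read_camera("top");s=vision.read_camera("scene")
for n in names:
    z=JH[n]+.006
    print(n,JAR[n],*[(v*1e3).round(1) for d in(t,s) for v in fit(d,"lid",proj(d,[*JAR[n],z])[0],z,JR[n]+.003,False)[:3]])
cv2.imwrite("pics/end_s.png",cv2.resize(s["frame"][110:260,200:400],None,fx=4,fy=4,interpolation=2)[:,:,::-1])
cv2.imwrite("pics/end_t.png",t["frame"][:,:,::-1])
```

```text
tiny down [ 0.6  0.4 -0.6] [0.6305 0.128  0.075 ]
t 17.7
small grip 0.019 29.185628592967987 pos [ 0.4696 -0.2995  0.0306] t 21.2
lifted 0.0189 29.3 [-0.5 -0.8 -1.5]
(array([0.62932813, 0.12855684]), array([0.62899666, 0.12827739, 0.02341696]), np.float64(0.002699097605900144), array([264.70175439, 211.21052632]))
small down [-1.2 -0.2  0.2] [0.4805 0.1063 0.071 ]
t 26.3
large grip 0.0189 29.289401471614838 pos [ 0.6279 -0.2995  0.0307] t 29.6
lifted 0.0189 29.3 [ 0.6  0.1 -1.5]
large down [ 0.4  0.7 -1.4] [0.6349 0.2942 0.0629]
t 35.5
37.425
large (0.635, 0.2943) [634.3 294.1] [634.5 294.   42.8] 2.8 [634.  292.4] [634.9 292.4  42. ] 3.7
medium (0.4569, 0.3115) [457.1 311.4] [456.8 311.3  36.7] 2.5 [457.9 310.9] [456.9 309.2  35.5] 3.8
small (0.4805, 0.1063) [482.  107.5] [480.9 106.9  29.5] 3.1 [480.  103.5] [481.5 104.9  29. ] 3.8
tiny (0.6305, 0.128) [629.2 128.4] [629.  128.3  23.3] 2.8 [628.  125.3] [629.9 126.2  22.8] 3.5
```

View pics/end_s.png

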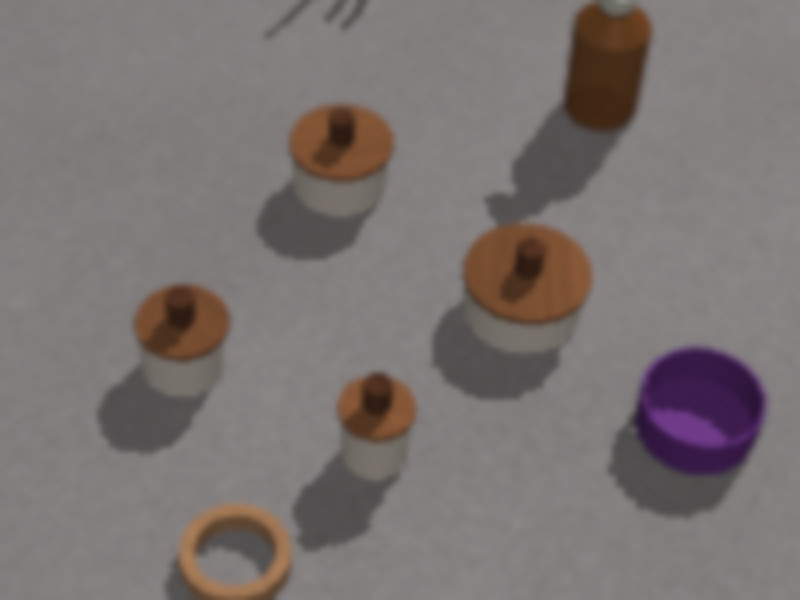

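View pics/end_t.png

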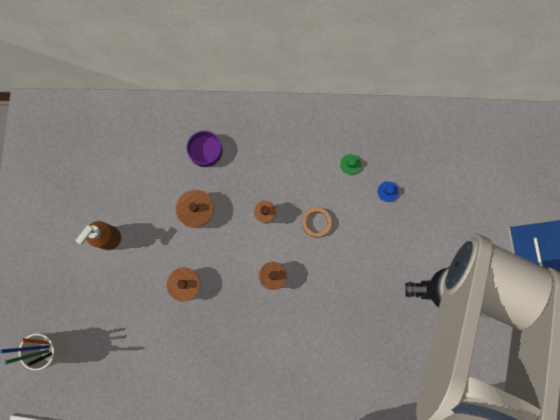

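All four lids sit level on their jars, in the top view at (195,209), (184,284), (273,276) and (265,212). The tape roll (317,222) and the bottle (103,236) have not moved.

```bash
python3 -c "
from workcell import hand_in
print(hand_in())"
```

```text
the job is handed in; nothing more can be done
None
```

All four lids are seated level on their matching jars, each within about 1.5 mm of its jar's centre in the top view; the tape roll and pump bottle did not move, and I handed the job in at about 37 s robot time.

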